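Walk the strip analyser square onto its docking rail

TASK

The heavy white strip analyser stands askew on the worktop: without gripping or lifting it, push it with the fingertips at alternate corners to walk it round and across until its left side lies flush, gently, along the face of the aluminium docking rail, within the rail's length. Turn it about square before it meets the rail, so that no corner runs into the contacts, and then move clear. Leave the bottles, cup and timer where they stand.

Things in the scene. Friction and masses are not known exactly. Their poses are not given: they have to be found in the camera images.
- analyser: White wedge analyser with keypad, 0.6-0.96 kg. It stands on four 4 mm rubber feet set 66 mm apart; origin under its body, 4 mm above the worktop; solid body x -71 to +49, y -62 to +62 mm; about 28 mm high at the front (-x, keypad), 66 mm at the back. +y is its left side, which is to meet the rail. It starts turned 0.35-0.75 rad counter-clockwise from square.
- left_front (a point): Bottom front corner of the analyser's left side, at (-71, 62, 0) mm in the analyser's frame.
- left_back (a point): Bottom back corner of the analyser's left side, at (49, 62, 0) mm in the analyser's frame. The tall red and grey equipment stands close behind (front at about x = 0.62 m): lean the gripper back towards the robot to stay clear.
- dock_rail: Fixed aluminium docking rail with a blue strip on top and brass contacts, left of the analyser. Origin on the worktop at the middle of its upright face. x runs along the face, away from the robot; +y points from the face into the rail, away from the analyser. The face is the plane y = 0, x -85 to +85 mm, 36 mm tall; behind it a foot reaches y = +48 mm.
- saline: Bystander: dropper bottle with light-blue cap, 46 mm across, 128 mm tall, left of the rail; origin under its centre.
- cup: Bystander: white cup with orange lid, 68 mm across, 72 mm tall, far left; origin under its centre.
- stain: Bystander: small dropper bottle with dark-blue cap, 33 mm across, 88 mm tall, right of the analyser; origin under its centre.
- timer: Bystander: flat white digital timer 64x70x19 mm, right of the analyser; origin under its centre.

How it is judged:
At the end, for the whole second after the job is handed in: Both bottom corners of the analyser's left side are within 6 mm of the rail's face and no more than 10 mm past its ends; the analyser stands flat on the worktop, at rest (y of each of left_front, left_back in the frame of dock_rail above -0.006 m and x of left_front in the frame of dock_rail between -0.095 and 0.095 m and x of left_back in the frame of dock_rail between -0.095 and 0.095 m and height (world z) of analyser below 0.012 m and angle between analyser's own z axis and vertical below 0.05 rad and linear speed of analyser below 0.01 m/s); the robot touches nothing.
It fails at once if the analyser is lifted or tipped (15 mm or 0.15 rad) (height (world z) of analyser above 0.02 m or angle between analyser's own z axis and vertical above 0.15 rad).
It fails at once if a corner of the analyser runs into the rail while it is more than 0.2 rad from square (contact force between analyser and dock_rail above 1 N and angle between the x axis of analyser and the x axis of dock_rail, either way round above 0.2 rad).
It fails at once if the analyser is rammed against the rail with more than 100 N (contact force between analyser and dock_rail above 100 N).
It fails at once if a bystander (saline bottle, cup, stain bottle, timer) is moved more than 20 mm (distance of any of saline, cup, stain, timer from where it was at the start of the episode above 0.02 m).
It also fails if it takes over 61 s, if anything falls off the work surface, if the arm or the gripper's body presses on something with over 40 N, if the wrist force passes 120 N, or if a joint passes its speed limit or range.

ROBOT

A 6-joint arm with a two-finger parallel gripper is mounted at the origin on a cart in front of the work surface, level with it; the furniture and walls round the work are solid. World frame = base frame: x ahead of the robot, y to its left, z up, the work surface at z = 0. Lengths are in m, angles in rad, forces in N, time in s.
With the tool pointing down it reaches from about 0.225 to 0.875 m from the base axis. Payload 3.4 kg.
Tool frame: the origin (TCP) lies on the centre line of the jaws, within the pads' length; the fingertips stand 22 mm ahead of it and the grasp point (between the pads) lies 3 mm ahead of it; z points along the fingers, y is the line along which they close (so a half turn about z gives the same grasp; the last joint's range is limited). The gripper opens to 85 mm and grips with 20 to 120 N. Pads are 22 mm wide; open, the fingers measure 114 mm over their backs; the gripper's body (76 mm by 85 mm) begins 54 mm behind the grasp point. The pads swing forward as they close: fully open they stand 13 mm farther back than shut.
Start: joints at [1.163, 0.276, 1.505, -0, 1.361, -0.121], TCP at [0.163, 0.552, 0.253] pointing down, gripper open.
Joint ranges: [-2.89, 2.89], [-0.75, 2.08], [0.22, 2.7], [-1.18, 4.32], [0.11, 2.71], [-2.7, 2.7]. Speed limits (rad/s): [2.57, 2.57, 3.14, 3.14, 3.14, 3.14].

INTERFACE

Orientations are given as a unit quaternion [w, x, y, z].
In Python, from rig import manip gives the robot as it stands.
- The arm moves only by the tool steer_hand, called after "Request:" as name(argument=value, ...), one argument or row to a line, values as JSON. Schema: {"type":"object","properties":{"rows":{"type":"object","properties":{"dx":{"type":"array","items":{"type":"number"},"minItems":1,"maxItems":5},"dy":{"type":"array","items":{"type":"number"},"minItems":1,"maxItems":5},"dz":{"type":"array","items":{"type":"number"},"minItems":1,"maxItems":5},"yaw":{"type":"array","items":{"type":"number"},"minItems":1,"maxItems":5}},"additionalProperties":false,"required":["dx","dy","dz","yaw"]},"jaw":{"type":"number"},"grip_force":{"type":"number"},"only":{"type":"string"},"quiet":{"type":"boolean"},"lines":{"type":"string"}},"required":["rows"],"additionalProperties":false}. rows is an object with one list for each field, all of the same length, 1 to 5, a row being the entries at one place: dx, dy, dz (the shift in m), yaw (a turn about the tool's z in rad); each row shifts and turns the commanded pose from where the row before left it, along the tool's axes as they then stand; what a row does not reach is not made up. A row lasts 1/12 s, in which the tool goes at most 0.0417 m and 0.125 rad, less where a joint would pass 70% of its speed; a pose out of reach is approached as far as the arm can. jaw is the finger opening in m, set as the call begins (left out keeps the last). The fingers move at their own pace and stop on an object; grip_force is the grip in N (left out, the last holds). Time passes only in rows, so rows that do not move let the fingers close. The tool returns the time, the measured TCP pose, the force, the opening and the grip force at its end. only (a regular expression) keeps the lines of the reply that match it, lines (a string "A,B") keeps lines A to B, and quiet returns only ok. Input that does not fit is refused with a message, and nothing moves.
- manip.get_state(): the state, without advancing time (a new reading comes with each control period).
- manip.get_image(name): name is "side" or "top"; returns a dict with "img" (420x560x3 uint8, red, green, blue), "camera_matrix" (3x3 intrinsics, pixels), "k1" (the pictures are not rectified: a ray, as slopes to the right and down, at radius r is drawn at 1 + k1 r^2 times it, then the intrinsics apply), "T" (4x4, takes a point from camera to world coordinates). Camera axes: x right, y down, z forward; pixel columns grow to the right and rows downward; lengths in m; the calibration is good to about 2 mm. A picture is of the moment at which its call begins. There is no depth.
- manip.sign_off(): hands the job in; it is judged then, once.
The state is a dict: "clock": time; "qpos": joint angles; "qd": joint speeds; "effort": joint torques, N m; "position": TCP position; "ee_rot": TCP orientation; "contact_force": force on the tool from outside, world axes, zero at the start; "moment": the same for the moment, N m; "width": finger opening in m; "gripper_force": force on a finger pad.
Only numpy, scipy, OpenCV 4.12 (cv2) and the standard library are available. Lean on these libraries where they do the work, as an engineer would, in place of code of your own. Each camera call takes 0.05 s, during which the arm holds its last target. There are 200 camera calls.

## Working session

There is one attempt and no reset: what is moved stays moved. The work goes in short steps, Python scripts to look and compute and a tool call to move; the robot and the scene stay as the last step left them, time stands still between calls to the robot, and variables do not carry over. Pictures are saved under pics/ and viewed, at most 10 in all, crops included, and the job is handed in when it is done.

```bash
ls; mkdir -p pics; python3 - <<'E'
from rig import manip
import cv2
for n in("side","top"):
    d=manip.get_image(n); cv2.imwrite(f"pics/{n}0.png",d["img"][:,:,::-1]); print(n,d["camera_matrix"],d["k1"],d["T"])
s=manip.get_state(); print(s)
E
```

```text
pics
rig.py
side [[475.20907282   0.         273.18819945]
 [  0.         475.20907282 212.25085037]
 [  0.           0.           1.        ]] -0.10693988459075351 [[ 0.85824879 -0.25667455  0.44444031 -0.08727946]
 [-0.51266376 -0.38793865  0.76595005 -0.87328071]
 [-0.02418431 -0.88522414 -0.46453561  0.62965171]
 [ 0.          0.          0.          1.        ]]
top [[538.69934014   0.         273.1342769 ]
 [  0.         538.69934014 205.58889556]
 [  0.           0.           1.        ]] -0.08175504878307288 [[ 0.30913164 -0.90471662  0.29313047 -0.02001458]
 [-0.95098087 -0.29129972  0.10382606 -0.04352543]
 [-0.00854433 -0.31085739 -0.95041816  1.59573621]
 [ 0.          0.          0.          1.        ]]
{'clock': 0.1, 'qpos': array([ 1.16296837e+00,  2.76556713e-01,  1.50597534e+00,  1.96413781e-05,
        1.36071318e+00, -1.21003586e-01]), 'qd': array([-0.00106637, -0.00203154, -0.00480605, -0.00153   , -0.00125331,
        0.00045166]), 'effort': array([ 1.55783040e-03, -4.17701876e+01, -2.46402562e+01, -1.51745926e-04,
        5.79363084e-03, -1.72647765e-05]), 'position': array([0.16250497, 0.55112102, 0.25252438]), 'ee_rot': array([-2.25217172e-04,  1.42923083e-01,  9.89733454e-01, -7.95065705e-04]), 'contact_force': array([ 0.18136644, -0.35774112,  0.23021549]), 'moment': array([ 0.01205   , -0.01949328, -0.01174199]), 'gripper_force': 0.0, 'width': 0.08538350778356425}
```
View pics/top0.png

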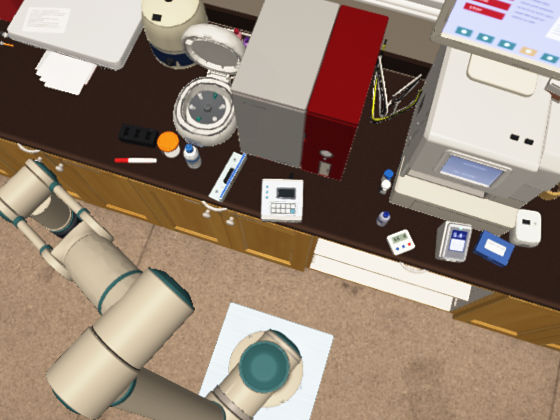

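View pics/side0.png

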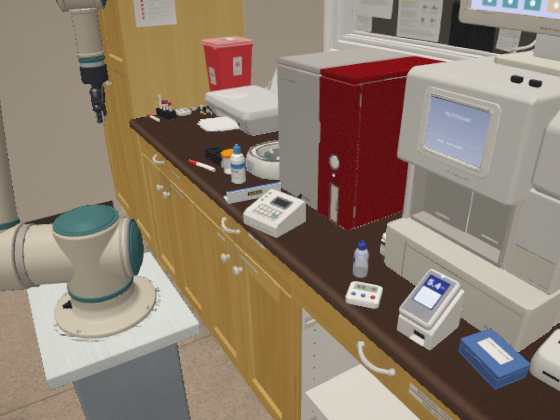

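The top view shows the rail around (228,176), running from (211,193) to (243,157), and the analyser around (282,200). In the side view the rail is around (252,192) and the analyser around (275,212). I'll zoom in on both.

```bash
python3 - <<'E'
import cv2,numpy as np
a=cv2.imread("pics/top0.png")[140:230,195:325]; b=cv2.imread("pics/side0.png")[170:240,215:315]
a=cv2.resize(a,None,fx=6,fy=6,interpolation=cv2.INTER_CUBIC)
cv2.imwrite("pics/c_top.png",a)
b=cv2.resize(b,None,fx=8,fy=8,interpolation=cv2.INTER_CUBIC); cv2.imwrite("pics/c_side.png",b)
E
```

View pics/c_top.png

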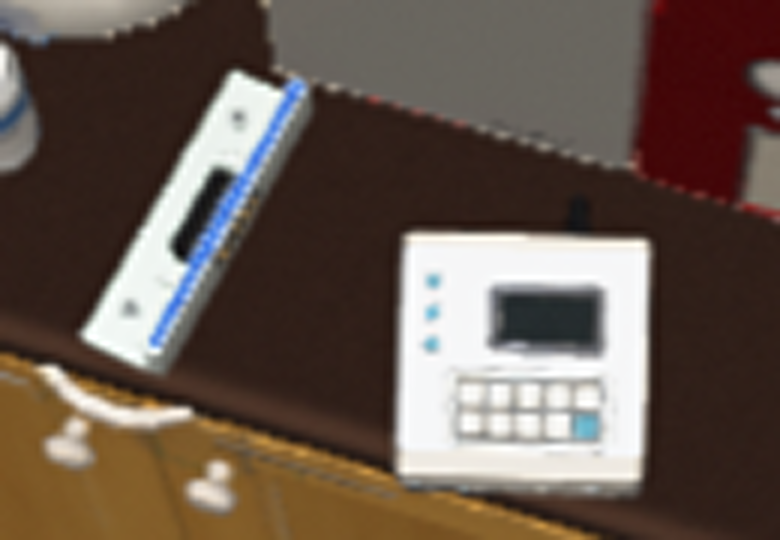

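View pics/c_side.png

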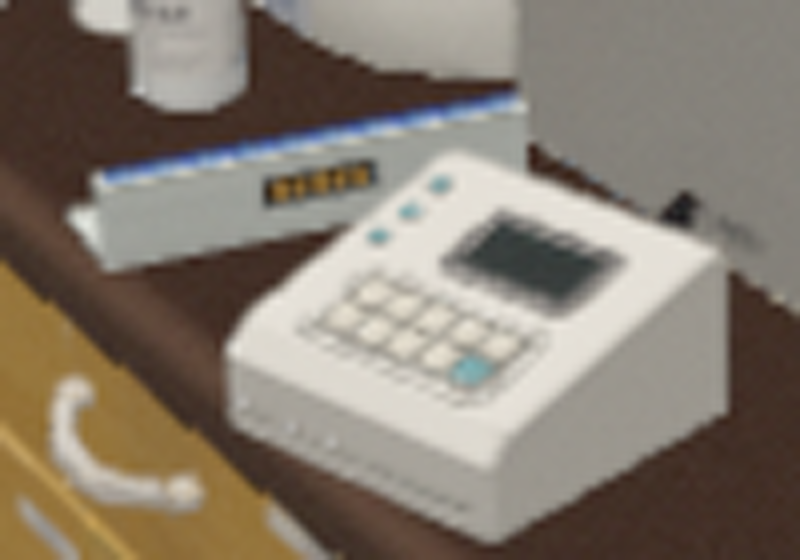

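The crops show both objects sharply. In the top crop the analyser's back corners are at (403,233) and (650,240), and the rail's face top edge runs from (150,348) to (303,83). In the side crop the analyser's bottom corners are at (230,415), (487,543) and (727,412). Next I'll fit poses from both views.

```bash
cat > h.py <<'E'
import numpy as np, cv2
from scipy.optimize import least_squares
from scipy.spatial.transform import Rotation as R
def proj(d,P):
    Ti=np.linalg.inv(d["T"]); rv=cv2.Rodrigues(Ti[:3,:3])[0]
    return cv2.projectPoints(np.float64(P),rv,Ti[:3,3],d["camera_matrix"],np.array([d["k1"],0,0,0.]))[0][:,0]
def pl(p,L):
    c,s=np.cos(p[2]),np.sin(p[2]); L=np.float64(L)
    return np.c_[p[0]+c*L[:,0]-s*L[:,1],p[1]+s*L[:,0]+c*L[:,1],L[:,2]]
def crop(c,f,o): return (np.float64(c)+.5)/f-.5+np.array(o)
def fit(obs,x0):  # obs: list of (cam, local pts, pix)
    f=lambda p:np.concatenate([(proj(d,pl(p,L))-px).ravel() for d,L,px in obs])
    r=least_squares(f,x0,loss="soft_l1"); return r.x,r.fun.reshape(-1,2)
def an(b,r=None): pass
BL,BR,FL,FR=(.049,.062,.066),(.049,-.062,.066),(-.071,.062,.028),(-.071,-.062,.028)
b=lambda q:(q[0],q[1],.004)
t=lambda q:(q[0],q[1],q[2]+.004)
E
python3 - <<'E'
from h import *
from rig import manip
D={n:manip.get_image(n) for n in("top","side")}
ct=lambda c:crop(c,6,(195,140)); cs=lambda c:crop(c,8,(215,170))
for hh in (0,.004):
  q=lambda p:(p[0],p[1],p[2]+hh)
  A,e=fit([(D["top"],[q(BL),q(BR),b(FL),b(FR)],ct([(403,233),(650,240),(398,482),(638,490)])),
         (D["side"],[b(FL),b(FR),b(BR),q(BR),q(BL),q(FR),q(FL)],cs([(230,415),(487,543),(727,412),(727,255),(455,150),(495,465),(230,345)]))],[.45,0,.5])
  print("analyser",A,e.round(1).tolist())
rl=[(-.085,0,.036),(.085,0,.036)]; rb=[(-.085,0,0),(.085,0,0)]
Rr,e=fit([(D["top"],rl+rb,ct([(150,348),(303,83),(160,373),(312,105)])),
        (D["side"],rl+rb[:1],cs([(100,180),(520,98),(105,272)]))],[.45,.15,0])
print("rail",Rr,e.round(1).tolist())
# height check of triangulated points
def tri(a,bb):
    P=[];u=[]
    for n,x in(("top",a),("side",bb)):
        d=D[n];P.append(np.linalg.inv(d["T"])[:3]);u.append(cv2.undistortPoints(np.float64([[x]]),d["camera_matrix"],np.array([d["k1"],0,0,0.]))[0,0])
    X=cv2.triangulatePoints(P[0],P[1],u[0],u[1])[:,0];return X[:3]/X[3]
for a,bb in(((403,233),(455,150)),((650,240),(727,255)),((150,348),(100,180)),((303,83),(520,98)),((398,482),(230,415))): print(tri(ct(a),cs(bb)).round(3))
c,s=np.cos(Rr[2]),np.sin(Rr[2]);M=np.array([[c,s],[-s,c]])
for L in((-.071,.062,0),(.049,.062,0),(-.071,-.062,0),(.049,-.062,0),(0,0,0)):
    w=pl(A,[L])[0,:2];print(L,w.round(3),"in rail",(M@(w-Rr[:2])).round(3))
for n,(u,v) in dict(stain=(384,222),timer=(400,242),saline=(191,160),edgeA=(207,202),edgeB=(300,228)).items():
    d=D["top"];k=cv2.undistortPoints(np.float64([[[u,v]]]),d["camera_matrix"],np.array([d["k1"],0,0,0.]))[0,0]
    r=d["T"][:3,:3]@[*k,1];o=d["T"][:3,3];print(n,(o-r*o[2]/r[2]).round(3))
E
```

```text
analyser [0.49686595 0.11209235 0.27112027] [[-0.1, -1.2], [-0.5, -0.9], [-0.6, 0.9], [-0.4, 1.1], [-0.3, 0.9], [0.6, 0.3], [0.7, -0.3], [0.9, -1.0], [1.3, -0.6], [-0.6, 1.9], [-0.8, 1.9]]
analyser [0.49616596 0.1113921  0.2727134 ] [[-0.0, -1.4], [-0.3, -1.1], [-0.5, 1.2], [-0.2, 1.4], [-0.4, 1.1], [0.5, 0.5], [0.6, -0.1], [0.8, -2.2], [1.1, -1.7], [-0.7, 0.8], [-1.0, 0.8]]
rail [ 0.51678436  0.27723678 -0.15275198] [[0.0, 0.8], [0.3, -0.6], [-0.5, 0.4], [-0.6, 0.2], [0.0, 0.1], [0.7, 0.2], [0.2, -0.5]]
[0.523 0.184 0.066]
[0.558 0.064 0.065]
[0.434 0.292 0.036]
[0.598 0.264 0.037]
[0.413 0.152 0.007]
(-0.071, 0.062, 0) [0.411 0.152] in rail [-0.085 -0.14 ]
(0.049, 0.062, 0) [0.527 0.184] in rail [ 0.024 -0.09 ]
(-0.071, -0.062, 0) [0.444 0.033] in rail [-0.034 -0.253]
(0.049, -0.062, 0) [0.56  0.065] in rail [ 0.075 -0.203]
(0, 0, 0) [0.496 0.111] in rail [ 0.005 -0.167]
stain [ 0.526 -0.212  0.   ]
timer [ 0.48  -0.275  0.   ]
saline [0.538 0.43  0.   ]
edgeA [0.42  0.332 0.   ]
edgeB [0.429 0.03  0.   ]
```

Both poses agree with the given heights: the back top measured 66 mm and the rail 36 mm. The analyser is 0.42 rad off square to the rail. I'll push with the open two-finger line flat on its right side, turning clockwise as I go. First I turn the tool, then travel high.

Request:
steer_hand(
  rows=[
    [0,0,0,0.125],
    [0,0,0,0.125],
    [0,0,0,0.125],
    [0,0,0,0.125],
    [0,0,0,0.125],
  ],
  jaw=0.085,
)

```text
refused: rows: the value is not of type 'object' (schema: type "object"). Nothing was moved.
```

Nothing moved. I misread the format; it is an object with one list for each field. Resending.

Request:
steer_hand(
  rows={"dx":[0,0,0,0,0],"dy":[0,0,0,0,0],"dz":[0,0,0,0,0],"yaw":[0.125,0.125,0.125,0.125,0.125]},
  jaw=0.085,
)

```text
clock: 0.62
position: [0.1626, 0.5514, 0.253]
ee_rot: [0.0, 0.443, 0.897, -0.0]
contact_force: [-0.4, 0.5, -0.3]
width: 0.0851
gripper_force: 0.0
```

Request:
steer_hand(
  rows={"dx":[0,0,0,0,-0.03],"dy":[0,0,0,0,0.01],"dz":[0,0,0,0,0],"yaw":[0.125,0.125,0.125,0.012,0]},
)

```text
clock: 1.03
position: [0.1787, 0.5287, 0.2529]
ee_rot: [-0.002, 0.602, 0.798, 0.001]
contact_force: [1.0, 0.5, 0.2]
width: 0.085
gripper_force: 0.0
```

Request:
steer_hand(
  rows={"dx":[-0.036,-0.036,-0.036,-0.036,-0.036],"dy":[0.0115,0.0115,0.0115,0.0115,0.0115],"dz":[0,0,0,0,0],"yaw":[0,0,0,0,0]},
)

```text
clock: 1.45
position: [0.2846, 0.3658, 0.2533]
ee_rot: [0.0, 0.603, 0.798, 0.0]
contact_force: [1.2, 0.2, 0.1]
width: 0.0851
gripper_force: 0.0
```

Request:
steer_hand(
  rows={"dx":[-0.036,-0.036,-0.036,-0.036,-0.036],"dy":[0.0115,0.0115,0.0115,0.0115,0.0115],"dz":[0,0,0,0,0],"yaw":[0,0,0,0,0]},
)

```text
clock: 1.87
position: [0.3884, 0.2078, 0.2535]
ee_rot: [0.0, 0.603, 0.797, 0.0]
contact_force: [0.7, 1.1, 0.2]
width: 0.0851
gripper_force: 0.0
```

Request:
steer_hand(
  rows={"dx":[-0.036,-0.036,-0.036,-0.036,-0.036],"dy":[0.0115,0.0115,0.0115,0.0115,0.0115],"dz":[0,0,0,0,0],"yaw":[0,0,0,0,0]},
)

```text
clock: 2.28
position: [0.4922, 0.0497, 0.2534]
ee_rot: [0.0, 0.604, 0.797, 0.0]
contact_force: [0.6, 1.1, 0.4]
width: 0.0849
gripper_force: 0.0
```

Request:
steer_hand(
  rows={"dx":[-0.02,-0.02,0,0,0],"dy":[0.006,0.006,0,0,0],"dz":[0,0,0.035,0.035,0.035],"yaw":[0,0,0,0,0]},
)

```text
clock: 2.7
position: [0.5145, 0.0155, 0.1476]
ee_rot: [0.001, 0.604, 0.797, 0.001]
contact_force: [0.7, -0.2, -0.5]
width: 0.0853
gripper_force: 0.0
```

Request:
steer_hand(
  rows={"dx":[0,0,0,0,0],"dy":[0,0,0,0,0],"dz":[0.035,0.035,0.03,0.016,0],"yaw":[0,0,0,0,0]},
)

```text
clock: 3.12
position: [0.5109, 0.0164, 0.0287]
ee_rot: [-0.004, 0.604, 0.797, -0.002]
contact_force: [-1.1, 0.3, 0.7]
width: 0.085
gripper_force: 0.0
```

```bash
python3 - <<'E'
from rig import manip
import cv2
d=manip.get_image("side"); cv2.imwrite("pics/s1.png",cv2.resize(d["img"][130:270,180:400,::-1],None,fx=3.6,fy=3.6,interpolation=cv2.INTER_CUBIC))
E
```

```text
(no output)
```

View pics/s1.png

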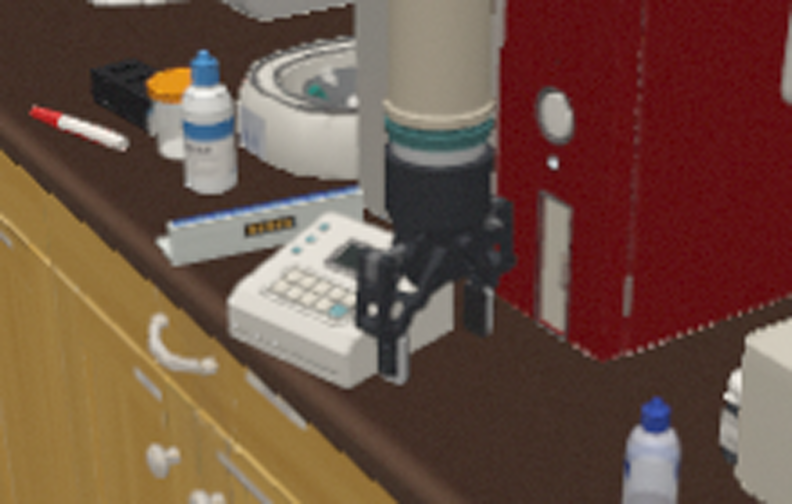

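The gripper is beside the analyser's right side. The near finger is at crop (395,360), just inside the front-right corner at (350,385), and the far finger is at (480,310), clear of the red box. I start pushing, turning clockwise.

Request:
steer_hand(
  rows={"dx":[0.006,0.006,0.006,0.005,0.004],"dy":[0,0,0,0,0],"dz":[0,0,0,0,0],"yaw":[0,0,0,0,0]},
)

```text
clock: 3.58
position: [0.5081, 0.0421, 0.0337]
ee_rot: [0.002, 0.604, 0.797, 0.001]
contact_force: [1.5, -5.8, 4.3]
width: 0.0849
gripper_force: 1.8
```

Request:
steer_hand(
  rows={"dx":[0.006,0.006,0.006,0.006,0.006],"dy":[-0.0015,-0.0015,-0.0015,-0.0015,-0.0015],"dz":[0,0,0,0,0],"yaw":[0.042,0.042,0.042,0.042,0.042]},
)

```text
clock: 4.0
position: [0.4937, 0.0695, 0.0334]
ee_rot: [0.001, 0.685, 0.729, -0.001]
contact_force: [-1.7, -6.2, 3.7]
width: 0.085
gripper_force: 2.6
```

```bash
python3 - <<'E'
from rig import manip
import cv2
for n,(x,y,w,h) in dict(top=(195,120,130,110),side=(200,140,130,110)).items():
    d=manip.get_image(n); cv2.imwrite(f"pics/{n}2.png",d["img"][:,:,::-1]); 
    globals()[n]=cv2.resize(d["img"][y:y+h,x:x+w,::-1],(3*w,3*h),interpolation=cv2.INTER_CUBIC)
cv2.imwrite("pics/m2.png",cv2.hconcat([top,side]))
E
```

```text
(no output)
```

View pics/m2.png

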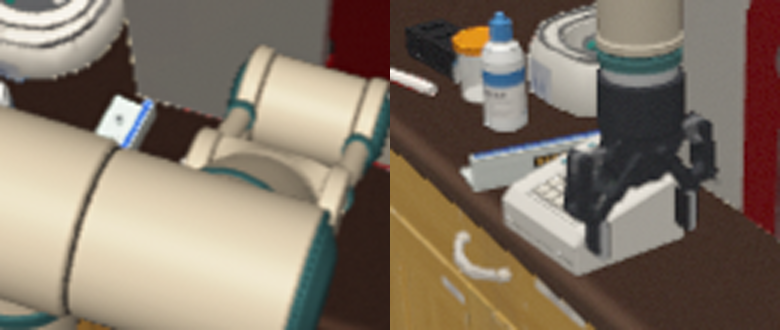

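The top view is covered by the arm. In the side view (right half) both fingers, at (597,235) and (685,205), lie on the analyser's right side, which has turned. I continue to square.

Request:
steer_hand(
  rows={"dx":[0.006,0.006,0.006,0.006,0.006],"dy":[-0.001,-0.001,-0.001,-0.001,-0.001],"dz":[0,0,0,0,0],"yaw":[0.043,0.043,0.043,0.043,0.043]},
)

```text
clock: 4.52
position: [0.488, 0.0996, 0.0326]
ee_rot: [-0.0, 0.759, 0.651, -0.002]
contact_force: [-2.9, -6.7, 3.9]
width: 0.0853
gripper_force: 2.6
```

Request:
steer_hand(
  rows={"dx":[0.004,0.004,0.004,0.003,0],"dy":[0,0,0,0,0],"dz":[0,0,0,0,0],"yaw":[0,0,0,0,0]},
)

```text
clock: 4.93
position: [0.4917, 0.1154, 0.0324]
ee_rot: [-0.0, 0.759, 0.652, -0.0]
contact_force: [-0.9, -2.3, 1.7]
width: 0.0849
gripper_force: 0.8
```

```bash
python3 - <<'E'
from rig import manip
import cv2
s=manip.get_state();print(s["position"],s["ee_rot"])
x,y,w,h=200,140,130,100
d=manip.get_image("side"); cv2.imwrite("pics/side3.png",d["img"][:,:,::-1])
cv2.imwrite("pics/m3.png",cv2.resize(d["img"][y:y+h,x:x+w,::-1],(6*w,6*h),interpolation=cv2.INTER_CUBIC))
E
```

```text
[0.49166426 0.11542142 0.03244372] [-4.91735934e-05  7.58534027e-01  6.51633430e-01 -6.04237985e-06]
```

View pics/m3.png

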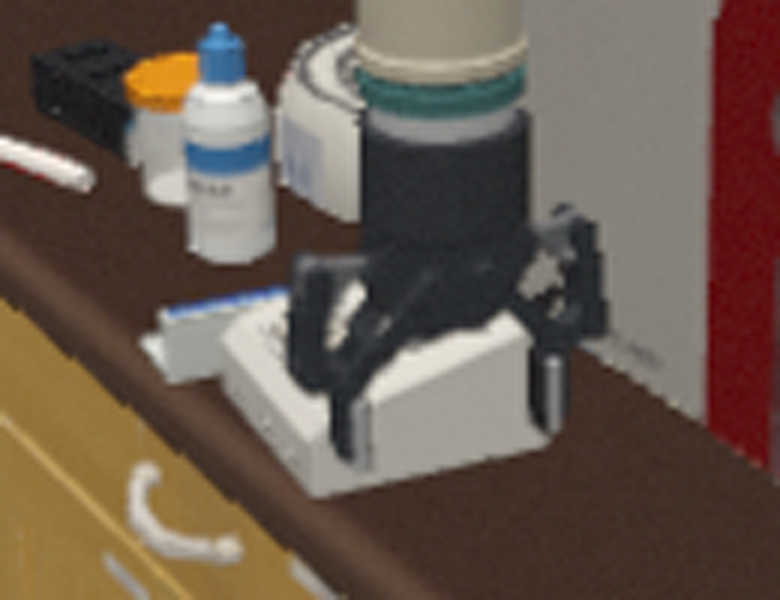

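Side view: the bottom corners are front-right (316,497), back-right about (548,443) and front-left (228,388). The far finger, at (550,430), is at the very back edge. I'll fit the pose and work out the shift.

```bash
python3 - <<'E'
from h import *
from rig import manip
d=manip.get_image("side"); cs=lambda c:crop(c,6,(200,140))
Rr=np.array([.5168,.2772,-.1528])
A,e=fit([(d,[b(FL),b(FR),b(BR),FR,FL],cs([(228,390),(316,497),(548,443),(308,440),(222,342)]))],[.5,.18,-.15])
print(A,e.round(1).tolist())
c,s=np.cos(Rr[2]),np.sin(Rr[2]);M=np.array([[c,s],[-s,c]])
for L in((-.071,.062,0),(.049,.062,0),(-.071,-.062,0),(.049,-.062,0)):
    print(L,(M@(pl(A,[L])[0,:2]-Rr[:2])).round(4))
p=manip.get_state()["position"];print("tool",(M@(p[:2]-Rr[:2])).round(4))
E
```

```text
[ 0.51144655  0.19190853 -0.14413401] [[-0.5, -0.8], [-0.6, -0.2], [0.7, 0.0], [0.3, 1.5], [0.0, -0.2]]
(-0.071, 0.062, 0) [-0.0638 -0.0237]
(0.049, 0.062, 0) [ 0.0562 -0.0227]
(-0.071, -0.062, 0) [-0.0628 -0.1477]
(0.049, -0.062, 0) [ 0.0572 -0.1467]
tool [-0.0002 -0.1638]
```

It's square to within about 0.01 rad, with a gap of about 23 mm and ends at −64 and +56 mm along the rail. Both fingers still bear on the side, so I push straight on, slowly.

Request:
steer_hand(
  rows={"dx":[0.004,0.004,0.004,0.003,0.002],"dy":[-0.0005,-0.0005,-0.0005,0,0],"dz":[0,0,0,0,0],"yaw":[0,0,0,0,0]},
)

```text
clock: 5.45
position: [0.4929, 0.1324, 0.0323]
ee_rot: [0.0, 0.759, 0.651, -0.0]
contact_force: [-1.3, -5.0, 2.9]
width: 0.0847
gripper_force: 1.4
```

Request:
steer_hand(
  rows={"dx":[0.001,0.001,0.001,0.001,0],"dy":[0,0,0,0,0],"dz":[0,0,0,0,0],"yaw":[0,0,0,0,0]},
)

```text
clock: 5.87
position: [0.4934, 0.1362, 0.0323]
ee_rot: [-0.0, 0.759, 0.651, -0.0]
contact_force: [-1.2, -5.1, 2.8]
width: 0.0851
gripper_force: 1.2
```

Request:
steer_hand(
  rows={"dx":[0.001,0.001,0.001,0],"dy":[0,0,0,0],"dz":[0,0,0,0],"yaw":[0,0,0,0]},
)

```text
clock: 6.2
position: [0.4937, 0.1387, 0.0323]
ee_rot: [0.0, 0.759, 0.651, -0.0]
contact_force: [-1.2, -6.9, 2.9]
width: 0.0853
gripper_force: 1.6
```

Request:
steer_hand(
  rows={"dx":[0.001,0.001,0],"dy":[0,0,0],"dz":[0,0,0],"yaw":[0,0,0]},
)

```text
clock: 6.45
position: [0.4935, 0.139, 0.0323]
ee_rot: [0.001, 0.759, 0.651, -0.002]
contact_force: [-2.1, -12.9, 4.5]
width: 0.085
gripper_force: 2.1
```

The force has risen to 13 N with no further motion, so it has met the rail. A slight extra press will seat both corners, then I look.

Request:
steer_hand(
  rows={"dx":[0.001,0.001,0],"dy":[0,0,0],"dz":[0,0,0],"yaw":[0,0,0]},
)

```text
clock: 6.7
position: [0.4933, 0.1392, 0.0323]
ee_rot: [0.001, 0.759, 0.651, -0.003]
contact_force: [-2.0, -21.2, 7.1]
width: 0.0852
gripper_force: 1.7
```

Request:
steer_hand(
  rows={"dx":[-0.006,-0.015,-0.025,-0.025,0],"dy":[0,0,0,0,0],"dz":[0,0,0,0,-0.03],"yaw":[0,0,0,0,0]},
)

```text
clock: 7.12
position: [0.4793, 0.0709, 0.0584]
ee_rot: [-0.004, 0.76, 0.65, -0.004]
contact_force: [-0.4, -0.5, -1.0]
width: 0.0853
gripper_force: 0.0
```

Request:
steer_hand(
  rows={"dx":[-0.03,-0.03,-0.04,-0.04,0],"dy":[0,0,0,0,0],"dz":[-0.04,-0.04,0,0,0],"yaw":[0,0,0,0,0]},
)

```text
clock: 7.53
position: [0.4646, -0.0606, 0.1299]
ee_rot: [0.002, 0.761, 0.649, 0.001]
contact_force: [0.4, 1.2, -1.2]
width: 0.085
gripper_force: 0.0
```

```bash
python3 - <<'E'
from rig import manip
import cv2
o=[]
for n,(x,y,w,h) in dict(top=(205,140,65,70),side=(205,165,65,70)).items():
    d=manip.get_image(n); o.append(cv2.resize(d["img"][y:y+h,x:x+w,::-1],(6*w,6*h),interpolation=cv2.INTER_CUBIC))
cv2.imwrite("pics/m4.png",cv2.hconcat(o))
E
```

```text
(no output)
```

View pics/m4.png

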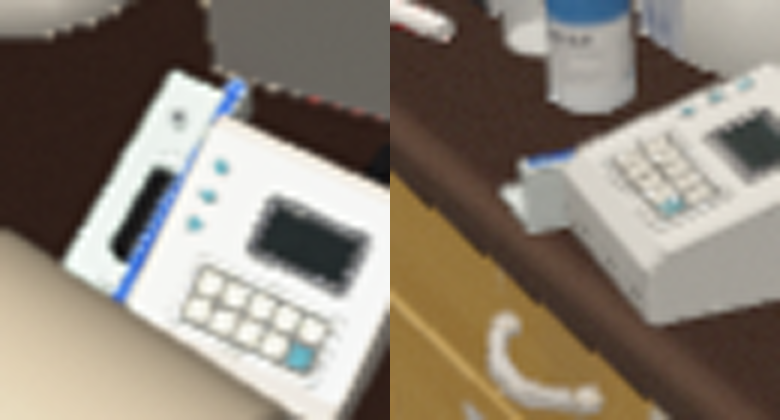

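The top half shows the analyser's left edge, from (215,118) to (125,300), touching the blue strip along its whole visible length. The side half shows no gap at the front corner (575,190). The gripper is clear, so I hand in.

Request:
steer_hand(
  rows={"dx":[0,0,0],"dy":[0,0,0],"dz":[-0.02,0,0],"yaw":[0,0,0]},
)

```text
clock: 7.88
position: [0.4649, -0.0542, 0.1492]
ee_rot: [0.0, 0.759, 0.652, 0.001]
contact_force: [-0.2, -0.0, 0.4]
width: 0.0849
gripper_force: 0.0
```

```bash
python3 -c "
from rig import manip
print(manip.sign_off())"
```

```text
the job is handed in; nothing more can be done
None
```

I pushed the analyser square and flush against the docking rail, with a peak force of about 21 N at the wrist, moved the gripper clear and handed the job in at about 8 s; I pushed with both fingertips at once rather than at alternate corners, and the hand-in returned no verdict.

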